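# Butt the specimen carrier to the stage block and bolt it

## Task

Slide the loose specimen carrier along the microscope stage until its whole face butts flush against the fixed block, with the two side edges in line. Then slide the bolt fully home through the carrier's keeper to lock the two together, leaving the joint closed. Leave the small things standing around the stage (weight, dish, jar, screwdriver) where they are.

Things in the scene. Friction and masses are not known exactly. Their poses are not given: they have to be found in the camera images.
- stage: fixed bench stage: dark steel bed 160 mm (x) by 365 mm (y), 20 mm thick. Origin on the bench under the middle of the joint line. At +y a fixed aluminium block (x -60 to 60, y 0 to 150 mm, top at z = 44 mm) carries the bolt; the carrier must butt its face at y = 0. The bed is bare from y = -200 to 0 mm
- block_face (a point): top edge of the block's butting face, mid-width: stage (0, 0, 44) mm. Axes as the stage's; the block lies to +y
- bolt_tip (a point): tapered tip of the steel barrel bolt, a 14 mm rod along stage y at x = 0, z = 57 mm, running through two guides on top of the block, each 33 mm wide (with flanges 61 mm), tops at z = 72 mm, at stage y 8 to 28 and 136 to 148 mm
- carrier: loose specimen carrier on the bed, 0.6 kg: aluminium plate 120 mm (x) by 100 mm (y) by 24 mm, as wide and high as the block. Origin: centre of its underside; its +y face (y = 50 mm) faces the block. On top a steel keeper bridge at y 4 to 28 mm, 38 mm wide, opening 22 mm wide and 26 mm high, its top 56 mm above the underside; behind it the grip rib
- carrier_rib (a point): top centre of the carrier's grip rib, an upright bar 14 mm thick (carrier x), 44 mm long (carrier y), standing 40 mm above the plate; 25 mm behind the carrier's origin (carrier y = -25 mm) and 64 mm above its underside. Axes as the carrier's
- carrier_near_corner (a point): lower corner of the carrier's butting face at carrier x = -60 mm, y = 50 mm
- carrier_far_corner (a point): lower corner of the carrier's butting face at carrier x = +60 mm, y = 50 mm
- bolt (a joint): travel of the bolt in m: 0 fully drawn back, 0.060 fully home; grows as the bolt moves along the stage's -y. Tip at stage y = 8 mm at 0, at -52 mm when home
- bolt_knob (a point): top centre of the bolt's upright knob, a steel cylinder 18 mm in diameter and 44 mm tall (its top 114 mm above the bench, its foot 70 mm), at stage x = 0, y = 110 mm when the bolt is at 0 and 50 mm when home
- weight: bystander: steel balance weight, 44 mm diameter, 48 mm high, origin under its centre
- screwdriver: bystander: screwdriver 160 mm long lying on the bench
- dish: bystander: shallow glass dish, 72 mm diameter, 18 mm high
- jar: bystander: amber glass jar with a white lid, 56 mm diameter, 62 mm high

How it is judged:
By the outcome, as a careful person would: the job done as asked, in the order asked, and still so for the second after the job is handed in, with the robot touching nothing.
It also fails if it takes over 51 s, if anything falls off the work surface, if the arm or the gripper's body presses on something with over 40 N, if the wrist force passes 120 N, or if a joint passes its speed limit or range.

## Robot

A 6-joint arm with a two-finger parallel gripper is mounted at the origin on the work surface. World frame = base frame: x ahead of the robot, y to its left, z up, the work surface at z = 0. Lengths are in m, angles in rad, forces in N, time in s.
With the tool pointing down it reaches from about 0.35 to 0.925 m from the base axis. Payload 6.4 kg.
Tool frame: the origin (TCP) lies on the centre line of the jaws, within the pads' length; the fingertips stand 14 mm ahead of it and the grasp point (between the pads) lies 5 mm behind it; z points along the fingers, x is the direction in which the jaws open and shut, and the axes are right-handed (so a half turn about z gives the same grasp; the last joint's range is limited). The gripper opens to 85 mm and grips with 20 to 120 N. Pads are 22 mm wide; open, the fingers measure 114 mm over their backs; the gripper's body (76 mm by 85 mm) begins 54 mm behind the grasp point. The pads swing forward as they close: fully open they stand 13 mm farther back than shut.
Start: joints at [-1.33, 0.245, 1.558, -0, 1.339, -0.174], TCP at [0.262, -0.595, 0.245] pointing down, gripper open.
Joint ranges: [-3.13, 3.13], [-1.02, 2.26], [0.13, 2.54], [-0.95, 4.09], [0.21, 2.88], [-2.74, 2.74]. Speed limits (rad/s): [2.57, 2.57, 3.14, 3.14, 3.14, 3.14].

## Interface

Orientations are given as a unit quaternion [x, y, z, w].
In Python, from workcell import bot gives the robot as it stands.
- The arm moves only by the shell command python3 -m handwheel 'ROWS' [OPENING] [FORCE]. ROWS is JSON, a list of rows, each a list of 6 numbers: the shift along the world's x, y, z in units of 50 mm (1.0 is 50 mm), then the turn, a rotation vector about the world's x, y, z in units of 10 degrees (1.0 is 10 degrees). A call has exactly 5 rows; each row shifts and turns the commanded pose from where the row before left it; what a row does not reach is not made up. A row lasts 1/8 s, in which the tool goes at most 62.5 mm and 10.7 degrees, less where a joint would pass 70% of its speed; a pose out of reach is approached as far as the arm can. A call is refused whole if a number of a shift passes 1 or a number of a turn 1, either way. A call with a gripper value outside its range is refused whole. OPENING is the opening in per cent of the stroke, from 0 (shut) to 100 (fully open), set as the call begins (- or left out, the last holds). The fingers move at their own pace and stop on an object; FORCE is the grip in N (left out, the last holds). Time passes only in rows, so rows that do not move let the fingers close, or fill a call up. It gives the time, the measured TCP pose, the force and the opening at its end, in the units of the state.
- bot.read_state(): the state, without advancing time (a new reading comes with each control period).
- bot.snapshot(name): name is "side" or "top" or "wrist"; returns the picture (420x560x3 uint8, blue, green, red); there is no depth.
- bot.camera_info(name): a dict with "K" (3x3 intrinsics, pixels), "dist" ([k1, k2, p1, p2, k3] as OpenCV has them; the pictures are not rectified), "R" (3x3) and "t" (3): a world point X has camera coordinates R X + t. Camera axes: x right, y down, z forward; pixel columns grow to the right and rows downward; lengths in m; the calibration is good to about 2 mm. A picture is of the moment at which its call begins: read the wrist's pose just before it. camera_info takes no time and is no camera call; for the wrist camera it gives the pose at the moment of the call.
- bot.close_job(): hands the job in, once; it reports no verdict.
The state is a dict: "time_s": time; "q": joint angles; "joint_vel": joint speeds; "tau": joint torques, N m; "eef_pos": TCP position; "tcp_rot": TCP orientation; "force": force on the tool from outside, world axes, zero at the start; "wrist_torque": the same for the moment, N m; "grip_width": finger opening in m.
Only numpy, scipy, OpenCV 4.12 (cv2) and the standard library are available. Lean on these libraries where they do the work, as an engineer would, in place of code of your own. Each camera call takes 0.05 s, during which the arm holds its last target. There are 200 camera calls.

## Working session

There is one attempt and no reset: what is moved stays moved. The work goes in short steps, Python scripts to look and compute and a shell command to move; the robot and the scene stay as the last step left them, time stands still between calls to the robot, and variables do not carry over. Pictures are saved under pics/ and viewed, on a budget of 10 in all, crops included, one or two more only if the job needs it, and the job is handed in when it is done.

```bash
mkdir -p pics; ls
python3 - <<'E'
from workcell import bot
import cv2
for n in ("side","top"):
    cv2.imwrite(f"pics/{n}0.png",bot.snapshot(n))
    c=bot.camera_info(n); print(n,c)
print(bot.read_state())
E
```

```text
pics
side {'K': array([[436.46298056,   0.        , 278.73997942],
       [  0.        , 436.46298056, 209.36954128],
       [  0.        ,   0.        ,   1.        ]]), 'dist': array([-0.1011545,  0.       ,  0.       ,  0.       ,  0.       ]), 'R': array([[ 0.93079595, -0.36491999,  0.0212676 ],
       [-0.19192825, -0.53740774, -0.8211921 ],
       [ 0.31109879,  0.76028043, -0.5702554 ]]), 't': array([-0.53383144,  0.21175813,  0.49049182])}
top {'K': array([[512.81965266,   0.        , 275.28049847],
       [  0.        , 512.81965266, 215.09090422],
       [  0.        ,   0.        ,   1.        ]]), 'dist': array([-0.16415402,  0.        ,  0.        ,  0.        ,  0.        ]), 'R': array([[ 0.00490638, -0.99996325,  0.00703038],
       [-0.99597507, -0.00551578, -0.08946084],
       [ 0.08949633, -0.00656316, -0.99596553]]), 't': array([0.01793607, 0.57101173, 0.79793435])}
{'time_s': 0.1, 'q': array([-1.33008291e+00,  2.45728670e-01,  1.55889447e+00,  6.26278642e-06,
        1.33869083e+00, -1.74091631e-01]), 'joint_vel': array([ 0.00307302,  0.00074621, -0.0033991 , -0.00010141,  0.00081607,
        0.00175002]), 'tau': array([-1.99222422e-04, -4.30671859e+01, -3.27129221e+01, -2.29734515e-04,
        2.83732421e-03, -2.55407309e-05]), 'eef_pos': array([ 0.26185441, -0.59440375,  0.24429918]), 'tcp_rot': array([ 8.37558701e-01, -5.46346667e-01, -6.26425654e-04, -5.90195151e-04]), 'force': array([-0.41296726, -0.48058111, -0.14375502]), 'wrist_torque': array([ 0.01198396, -0.0111189 ,  0.06308485]), 'grip_width': 0.0852636493491899}
```

View pics/top0.png

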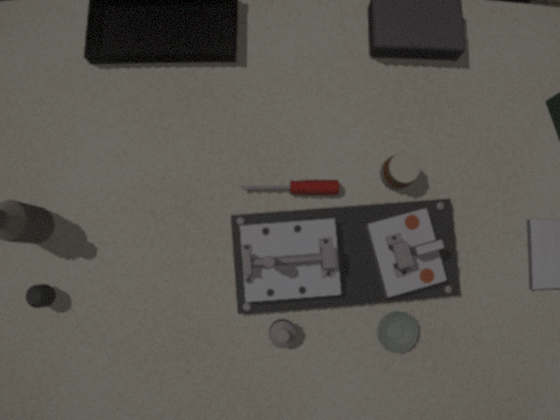

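View pics/side0.png

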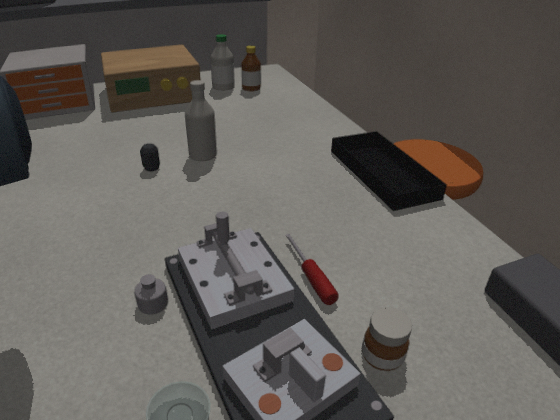

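Top view: the stage runs from about (232,215) to (460,290) with the block at left. The carrier is at about (406,253), turned roughly 13°, with its rib at about (430,247). The weight is at (282,333), dish at (399,331), jar at (402,169) and screwdriver at (290,187). I'll enlarge the stage for corner pixels.

Run:
```python
import cv2
i=cv2.imread("pics/top0.png")[190:325,225:470]
i=cv2.convertScaleAbs(cv2.resize(i,None,fx=3.2,fy=3.2,interpolation=cv2.INTER_CUBIC),alpha=1.6)
for k in range(0,784,64): cv2.putText(i,str(225+k//32*10),(k,10),0,.35,(0,255,255))
for k in range(0,432,64): cv2.putText(i,str(190+k//32*10),(0,k+10),0,.35,(0,255,255))
cv2.imwrite("pics/crop1.png",i)
```

```text
(no output)
```

View pics/crop1.png

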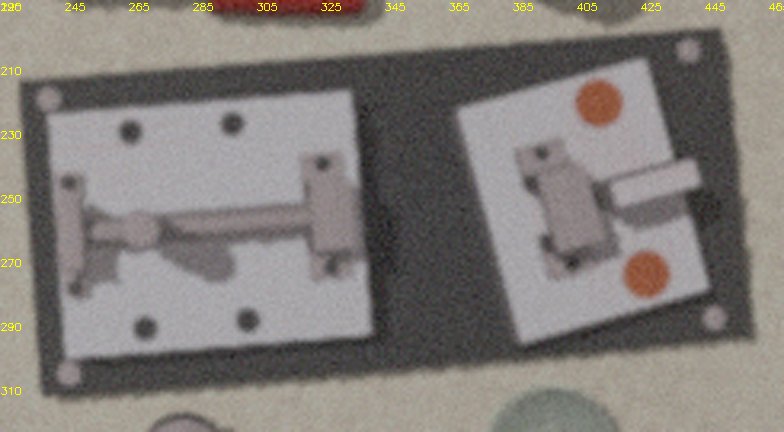

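Crop corners (crop px): block top (350,91), (372,333), (66,358), (48,114). Carrier top (458,108), (522,344), (710,288), (646,58). Rib top centre is about (657,183) and the knob top about (143,228).

```bash
cat > h.py <<'E'
import numpy as np, cv2
from workcell import bot
def ray(cam,px,z):
    """pixels -> world points on plane z"""
    c=cam; u=cv2.undistortPoints(np.float64(px).reshape(-1,1,2),c["K"],c["dist"]).reshape(-1,2)
    d=np.c_[u,np.ones(len(u))]@c["R"]; o=-c["R"].T@c["t"]
    return o+d*((z-o[2])/d[:,2])[:,None]
def proj(c,P):
    return cv2.projectPoints(np.float64(P).reshape(-1,3),cv2.Rodrigues(c["R"])[0],c["t"],c["K"],c["dist"])[0].reshape(-1,2)
def fit(loc,w):
    """rigid 2D: w = R loc + t"""
    loc=np.float64(loc);w=np.float64(w)[:,:2]; a=loc-loc.mean(0); b=w-w.mean(0)
    th=np.arctan2((a[:,0]*b[:,1]-a[:,1]*b[:,0]).sum(),(a*b).sum())
    R=np.array([[np.cos(th),-np.sin(th)],[np.sin(th),np.cos(th)]]); t=w.mean(0)-R@loc.mean(0)
    return th,R,t,np.linalg.norm(loc@R.T+t-w,axis=1)
E
python3 - <<'E'
from h import *
np.set_printoptions(precision=4,suppress=True)
c=bot.camera_info("top")
f=lambda p:np.float64(p)/3.2+[225,190]-.34
b=ray(c,f([(350,91),(372,333),(66,358),(48,114)]),.044)
L=np.array([(60,0),(-60,0),(-60,150),(60,150)])/1e3
th,R,t,e=fit(L,b);print("stage",np.degrees(th),t,e)
k=ray(c,f([(458,108),(522,344),(710,288),(646,58)]),.044)
a2,R2,t2,e2=fit(np.array([(60,50),(-60,50),(-60,-50),(60,-50)])/1e3,k);print("carrier",np.degrees(a2),t2,e2)
print("rib pred",R2@[0,-.025]+t2,"seen",ray(c,f([(657,183)]),.084))
print("knob pred",R@[0,.110]+t,"seen",ray(c,f([(143,228)]),.114))
print("carrier in stage",R.T@(t2-t),np.degrees(a2-th))
s=bot.read_state()
from scipy.spatial.transform import Rotation as Ro
print(Ro.from_quat(s["tcp_rot"]).as_matrix(), bot.camera_info("wrist"))
E
```

```text
stage 4.801002273865199 [ 0.506  -0.0771] [0.001  0.0005 0.0006 0.0006]
carrier 15.15957677171295 [ 0.512  -0.1884] [0.0006 0.0003 0.0008 0.0007]
rib pred [ 0.5185 -0.2125] seen [[ 0.5188 -0.2126  0.084 ]]
knob pred [0.4968 0.0325] seen [[0.4975 0.0296 0.114 ]]
carrier in stage [-0.0033 -0.1114] 10.358574497847751
[[ 0.403  -0.9152 -0.0004]
 [-0.9152 -0.403   0.0017]
 [-0.0017 -0.0003 -1.    ]] {'K': array([[322.8648,   0.    , 278.6469],
       [  0.    , 322.8648, 214.9834],
       [  0.    ,   0.    ,   1.    ]]), 'dist': array([-0.0467,  0.    ,  0.    ,  0.    ,  0.    ]), 'R': array([[ 0.4033, -0.9151, -0.0012],
       [-0.8813, -0.3888,  0.2685],
       [-0.2461, -0.1073, -0.9633]]), 't': array([-0.6497, -0.0347,  0.3768])}
```

```bash
R='[0.51,0.76,0,0,0,0.81]'; python3 -m handwheel '[[0.51,0.76,0,0,0,0.81],[0.51,0.76,0,0,0,0.81],[0.51,0.76,0,0,0,0.81],[0.51,0.76,0,0,0,0.81],[0.51,0.76,0,0,0,0.81]]' 100 40; python3 -m handwheel '[[0.51,0.76,0,0,0,0.81],[0.51,0.76,0,0,0,0.81],[0.51,0.76,0,0,0,0.81],[0.51,0.76,0,0,0,0.81],[0.51,0.76,0,0,0,0.81]]'; python3 -m handwheel '[[0,0,-0.5,0,0,0],[0,0,-0.5,0,0,0],[0,0,0,0,0,0],[0,0,0,0,0,0],[0,0,0,0,0,0]]'
cat >> h.py <<'E'
from scipy.spatial.transform import Rotation as Ro
def yaw(s):
    M=Ro.from_quat(s["tcp_rot"]).as_matrix(); return np.degrees(np.arctan2(M[1,0],M[0,0])),M[:,2]
E
python3 - <<'E'
from h import *
s=bot.read_state(); print(s["eef_pos"],yaw(s))
cv2.imwrite("pics/w1.png",bot.snapshot("wrist"))
E
```

```text
time_s: 0.72
eef_pos: [0.39, -0.4034, 0.2448]
tcp_rot: [0.975, -0.221, -0.0, -0.0]
force: [0.8, 0.1, -1.2]
grip_width: 0.0854
time_s: 1.35
eef_pos: [0.5174, -0.2134, 0.2449]
tcp_rot: [0.991, 0.131, -0.0, -0.0]
force: [-0.2, -0.6, 0.3]
grip_width: 0.0856
time_s: 1.98
eef_pos: [0.5175, -0.2155, 0.1967]
tcp_rot: [0.992, 0.128, 0.001, 0.001]
force: [0.3, -0.6, -0.4]
grip_width: 0.0849
[ 0.51753062 -0.21545674  0.19672211] (np.float64(14.750878376641788), array([ 0.00192388, -0.00131121, -0.99999729]))
```

View pics/w1.png

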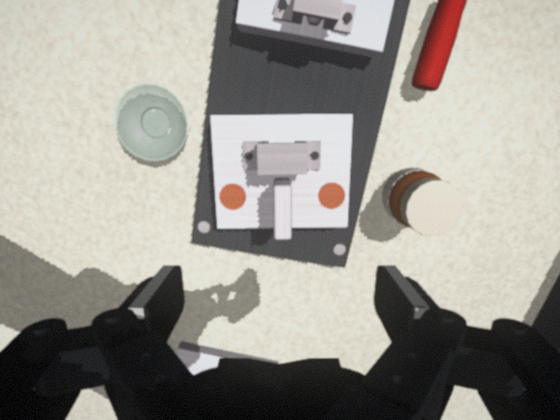

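The wrist view shows the carrier square to the jaws: top corners about (211,115), (352,114), (348,227), (217,229), rib top centre about (283,210). The fingers have clear room to either side.

Run:
```python
from h import *
np.set_printoptions(precision=4,suppress=True)
c=bot.camera_info("wrist")
k=ray(c,[(211,115),(352,114),(348,227),(217,229)],.044)
a,R,t,e=fit(np.array([(-60,50),(60,50),(60,-50),(-60,-50)])/1e3,k);print(np.degrees(a),t,e,"rib",R@[0,-.025]+t)
print("rib seen",ray(c,[(283,180),(283,240)],.084))
for i in range(3): 
    s=bot.read_state();print(s["eef_pos"])
```

```text
15.419850487281588 [ 0.5137 -0.189 ] [0.0013 0.0014 0.0007 0.0003] rib [ 0.5203 -0.2131]
rib seen [[ 0.5137 -0.1878  0.084 ]
 [ 0.526  -0.2339  0.084 ]]
[ 0.5175 -0.2154  0.1966]
[ 0.5175 -0.2154  0.1966]
[ 0.5175 -0.2154  0.1966]
```

```bash
python3 -m handwheel '[[0.04,0.05,-0.7,0,0,0.04],[0,0,-0.7,0,0,0],[0,0,-0.6,0,0,0],[0,0,-0.4,0,0,0],[0,0,-0.18,0,0,0]]'; python3 -m handwheel '[[0,0,0,0,0,0],[0,0,0,0,0,0],[0,0,0,0,0,0],[0,0,0,0,0,0],[0,0,0,0,0,0]]' 0 40;  python3 -m handwheel '[[0,0,0,0,0,0],[0,0,0,0,0,0],[0,0,0,0,0,0],[0,0,0,0,0,0],[0,0,0,0,0,0]]'
python3 - <<'E'
from h import *
s=bot.read_state(); print(s["eef_pos"],yaw(s),s["force"],s["grip_width"])
E
```

```text
time_s: 2.65
eef_pos: [0.5189, -0.2124, 0.0657]
tcp_rot: [0.991, 0.132, -0.0, -0.0]
force: [0.2, 0.4, -0.8]
grip_width: 0.0853
time_s: 3.28
eef_pos: [0.5196, -0.2127, 0.0671]
tcp_rot: [0.991, 0.132, 0.001, 0.001]
force: [1.7, 0.5, 2.3]
grip_width: 0.0137
time_s: 3.9
eef_pos: [0.5196, -0.2127, 0.067]
tcp_rot: [0.991, 0.132, 0.001, 0.0]
force: [2.8, 0.6, 6.1]
grip_width: 0.0131
[ 0.51964373 -0.21270709  0.06704878] (np.float64(15.162708129210507), array([ 1.49291809e-03, -7.46688482e-04, -9.99998607e-01])) [2.7699513  0.61768475 6.08994551] 0.013065072648684254
```

```bash
python3 -m handwheel '[[-0.03,0.18,0,0,0,-0.25],[-0.03,0.18,0,0,0,-0.25],[-0.03,0.18,0,0,0,-0.25],[-0.03,0.18,0,0,0,-0.25],[0,0.18,0,0,0,-0.04]]'; python3 -m handwheel '[[0,0,0,0,0,0],[0,0,0,0,0,0],[0,0,0,0,0,0],[0,0,0,0,0,0],[0,0,0,0,0,0]]';  python3 - <<'E'
from h import *
s=bot.read_state(); print(s["eef_pos"],yaw(s),s["force"],s["grip_width"])
i=bot.snapshot("wrist"); j=bot.snapshot("top")[190:325,225:470]
cv2.imwrite("pics/w2raw.png",i)
i=cv2.resize(i[:270,150:430],None,fx=2,fy=2,interpolation=cv2.INTER_CUBIC)
cv2.imwrite("pics/w2.png",i); 
cv2.imwrite("pics/t2.png",cv2.convertScaleAbs(cv2.resize(j,None,fx=3.2,fy=3.2,interpolation=cv2.INTER_CUBIC),alpha=1.6))
E
```

```text
time_s: 4.53
eef_pos: [0.5133, -0.169, 0.0671]
tcp_rot: [0.999, 0.042, 0.0, 0.002]
force: [-0.4, -6.4, 3.2]
grip_width: 0.0133
time_s: 5.15
eef_pos: [0.5133, -0.1681, 0.0671]
tcp_rot: [0.999, 0.042, 0.0, 0.001]
force: [-1.0, -1.6, 7.2]
grip_width: 0.0135
[ 0.51332406 -0.1681001   0.06705224] (np.float64(4.778416308864221), array([ 6.17119774e-04, -1.20680606e-03, -9.99999081e-01])) [-1.04640111 -1.62958739  7.16762671] 0.013536036477015055
```

View pics/w2.png

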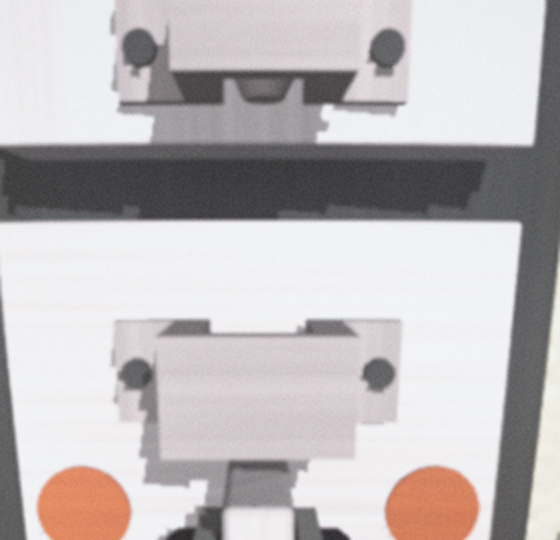

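The view shows the block's front right corner at about (533,146) and the carrier's right corner at about (521,222) (crop px, 2x). The two front edges are nearly parallel with a gap of about 15 mm. Next I'll compute the residuals.

Run:
```python
from h import *
np.set_printoptions(precision=2,suppress=True)
c=bot.camera_info("wrist")
th=np.radians(4.80);R=np.array([[np.cos(th),-np.sin(th)],[np.sin(th),np.cos(th)]]);t=np.array([.506,-.0771])
g=cv2.cvtColor(cv2.imread("pics/w2raw.png"),6).astype(float); g=cv2.GaussianBlur(g,(0,0),.8)
def colscan(u,lo,hi,sgn): d=sgn*np.diff(g[lo:hi,u]); return u,lo+np.argmax(d)+.5
def rowscan(v,lo,hi,sgn): d=sgn*np.diff(g[v,lo:hi]); return lo+np.argmax(d)+.5,v
def rep(n,px):
    w=(ray(c,px,.044)[:,:2]-t)@R*1e3; print(n,w[0],w[-1]); 
    i=0 if "side" not in n else 1
    p=np.polyfit(w[:,i],w[:,1-i],1); print("   slope deg",np.degrees(np.arctan(p[0])),"at0",p[1],"rms",np.std(w[:,1-i]-np.polyval(p,w[:,i])))
rep("block front",[colscan(u,60,85,-1) for u in range(175,405,10)])
rep("carrier front",[colscan(u,95,125,1) for u in range(165,400,10)])
rep("block side R",[rowscan(v,400,440,-1) for v in range(5,66,5)])
rep("carrier side R",[rowscan(v,380,425,-1) for v in range(120,240,8)])
rep("carrier side L",[rowscan(v,130,180,1) for v in range(120,240,8)])
rep("block side L",[rowscan(v,110,170,1) for v in range(5,66,5)])
```

```text
block front [-45.36  -0.84] [50.46 -1.17]
   slope deg -0.06344066196861645 at0 -1.0455991195194 rms 0.09293268237050685
carrier front [-51.1  -17.14] [ 51.8  -17.12]
   slope deg 0.05331086386350521 at0 -16.96695534114973 rms 0.1125241591471794
block side R [60.08 25.81] [60.12  2.06]
   slope deg -0.2816820434653338 at0 60.03753061551578 rms 0.12467296033480359
carrier side R [ 58.79 -21.17] [ 58.91 -74.41]
   slope deg -0.213966851928906 at0 58.69696880906547 rms 0.13328179706184687
carrier side L [-59.44 -21.16] [-59.57 -74.4 ]
   slope deg -0.01091764605006253 at0 -59.47538148534946 rms 0.14154854056810937
block side L [-58.17  25.73] [-58.12   2.01]
   slope deg 0.15314462617532051 at0 -58.31487428609943 rms 0.12823582777588527
```

```bash
python3 -m handwheel '[[0,0.1,0,0,0,0],[0,0.1,0,0,0,0],[0,0.09,0,0,0,0],[0,0,0,0,0,0],[0,0,0,0,0,0]]'; python3 -m handwheel '[[0,0.02,0,0,0,0],[0,0.02,0,0,0,0],[0,0,0,0,0,0],[0,0,0,0,0,0],[0,0,0,0,0,0]]';  python3 - <<'E'
from h import *
s=bot.read_state(); print(s["eef_pos"],yaw(s),s["force"],s["wrist_torque"])
E
```

```text
time_s: 5.88
eef_pos: [0.5135, -0.1541, 0.0671]
tcp_rot: [0.999, 0.042, 0.001, 0.001]
force: [0.2, -4.0, 4.6]
grip_width: 0.0132
time_s: 6.5
eef_pos: [0.5135, -0.1525, 0.0671]
tcp_rot: [0.999, 0.042, 0.001, 0.002]
force: [1.4, -6.5, 4.5]
grip_width: 0.0137
[ 0.51354937 -0.15245822  0.06705512] (np.float64(4.785242832644062), array([ 0.00134913, -0.00296646, -0.99999469])) [ 1.39491369 -6.50752316  4.54167748] [-0.81341449  0.11672689  0.03053282]
```

Likely at contact; push a little more while watching the force.

```bash
python3 -m handwheel '[[0,0.02,0,0,0,0],[0,0.02,0,0,0,0],[0,0,0,0,0,0],[0,0,0,0,0,0],[0,0,0,0,0,0]]';  python3 - <<'E'
from h import *
np.set_printoptions(precision=2,suppress=True)
s=bot.read_state(); print(s["eef_pos"]*1e3,yaw(s),s["force"],s["wrist_torque"])
c=bot.camera_info("wrist"); i=bot.snapshot("wrist"); cv2.imwrite("pics/w3raw.png",i)
cv2.imwrite("pics/w3.png",cv2.resize(i[:280,120:440],None,fx=2.1,fy=2.1,interpolation=cv2.INTER_CUBIC))
E
```

```text
time_s: 7.12
eef_pos: [0.5135, -0.1519, 0.0672]
tcp_rot: [0.999, 0.042, 0.001, 0.003]
force: [-1.4, -12.5, 3.9]
grip_width: 0.0132
[ 513.47 -151.91   67.19] (np.float64(4.791988840529374), array([ 0.  , -0.01, -1.  ])) [ -1.43 -12.51   3.94] [-1.75  0.27 -0.02]
```

View pics/w3.png

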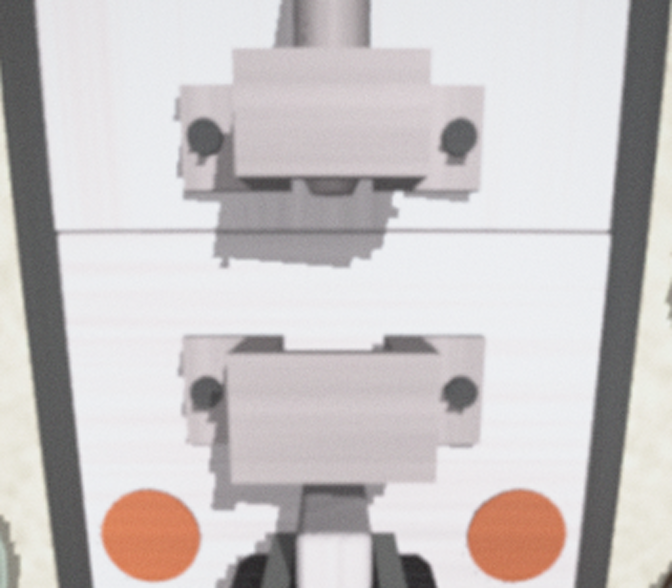

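The faces are butted evenly (thin seam at crop row 231) with the side edges near in line. I'll measure the offset.

```bash
cat >> h.py <<'E'
def sides(g,c):
    th=np.radians(4.80);R=np.array([[np.cos(th),-np.sin(th)],[np.sin(th),np.cos(th)]]);t=np.array([.506,-.0771])
    g=cv2.GaussianBlur(cv2.cvtColor(g,6).astype(float),(0,0),.8)
    for n,lo,hi,sg in(("L",125,175,1),("R",390,440,-1)):
        for m,vs in(("block",range(10,100,6)),("carrier",range(120,240,8))):
            px=[(lo+np.argmax(sg*np.diff(g[v,lo:hi]))+.5,v) for v in vs]
            w=(ray(c,px,.044)[:,:2]-t)@R*1e3; p=np.polyfit(w[:,1],w[:,0],1)
            print(n,m,"x at seam %.2f"%np.polyval(p,-1),"slope %.2f deg"%np.degrees(p[0]),"rms %.2f"%np.std(w[:,0]-np.polyval(p,w[:,1])))
E
python3 - <<'E'
from h import *
sides(cv2.imread("pics/w3raw.png"),bot.camera_info("wrist"))
E
```

```text
L block x at seam -58.09 slope -0.33 deg rms 0.12
L carrier x at seam -57.89 slope 0.08 deg rms 0.14
R block x at seam 59.99 slope 0.00 deg rms 0.12
R carrier x at seam 60.30 slope -0.18 deg rms 0.15
```

```bash
python3 -m handwheel '[[0,0,0,0,0,0],[0,0,0,0,0,0],[0,0,0,0,0,0],[0,0,0,0,0,0],[0,0,0,0,0,0]]' 100; python3 -m handwheel '[[0,0,0.2,0,0,0],[0,0,0.5,0,0,0],[0,0,0.7,0,0,0],[0,0,0.7,0,0,0],[0,0,0.4,0,0,0]]';python3 -m handwheel '[[0,0.4,0,0,0,0],[0,0.9,0,0,0,0],[-0.1,0.9,0,0,0,0],[-0.1,0.9,0,0,0,0],[-0.1,0.5,0,0,0,0]]'; python3 -m handwheel '[[0,0,0,0,0,0],[0,0,0,0,0,0],[0,0,0,0,0,0],[0,0,0,0,0,0],[0,0,0,0,0,0]]'
python3 - <<'E'
from h import *
np.set_printoptions(precision=2,suppress=True)
s=bot.read_state(); print(s["eef_pos"]*1e3,yaw(s),s["force"])
c=bot.camera_info("wrist"); cv2.imwrite("pics/w4.png",bot.snapshot("wrist"))
j=bot.snapshot("top")[190:325,225:470];cv2.imwrite("pics/t4.png",cv2.convertScaleAbs(cv2.resize(j,None,fx=3.2,fy=3.2,interpolation=cv2.INTER_CUBIC),alpha=1.6))
E
```

```text
time_s: 7.8
eef_pos: [0.5129, -0.1487, 0.0662]
tcp_rot: [0.999, 0.042, -0.0, -0.0]
force: [1.1, 0.4, 0.4]
grip_width: 0.0853
time_s: 8.43
eef_pos: [0.5138, -0.1493, 0.1944]
tcp_rot: [0.999, 0.042, 0.002, 0.001]
force: [-0.7, 0.2, 0.2]
grip_width: 0.0856
time_s: 9.05
eef_pos: [0.4963, 0.0342, 0.1898]
tcp_rot: [0.999, 0.043, -0.001, -0.001]
force: [-0.0, 0.1, -0.2]
grip_width: 0.0855
time_s: 9.68
eef_pos: [0.4981, 0.0307, 0.1913]
tcp_rot: [0.999, 0.041, 0.0, -0.0]
force: [0.6, 0.9, 0.5]
grip_width: 0.0853
[498.06  30.66 191.29] (np.float64(4.71557484967445), array([ 0.,  0., -1.])) [0.55 0.9  0.51]
```

View pics/w4.png

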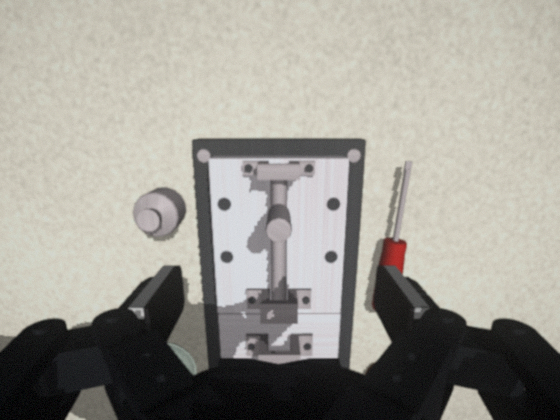

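The knob's top face is at about (280,231) and the seam at row 313. The screwdriver (395,245) and weight (158,215) are clear of the fingers.

```bash
python3 - <<'E'
from h import *
c=bot.camera_info("wrist"); print(ray(c,[(280,231)],.114), proj(c,[(.4977,.0306,.114),(.4977,.0306,.07)]))
E
python3 -m handwheel '[[0,0,-0.5,0,0,0],[0,0,-0.5,0,0,0],[0,0,-0.5,0,0,0],[0,0,-0.3,0,0,0],[0,0,-0.14,0,0,0]]'; python3 -m handwheel '[[0,0,0,0,0,0],[0,0,0,0,0,0],[0,0,0,0,0,0],[0,0,0,0,0,0],[0,0,0,0,0,0]]' 0 30;python3 -m handwheel '[[0,0,0,0,0,0],[0,0,0,0,0,0],[0,0,0,0,0,0],[0,0,0,0,0,0],[0,0,0,0,0,0]]'
```

```text
[[0.49898564 0.03028626 0.114     ]] [[278.11763033 230.40261899]
 [278.21493516 213.02907002]]
time_s: 10.4
eef_pos: [0.4978, 0.0311, 0.0937]
tcp_rot: [0.999, 0.042, -0.0, -0.0]
force: [-0.0, 0.9, 0.3]
grip_width: 0.0853
time_s: 11.02
eef_pos: [0.4979, 0.0311, 0.0949]
tcp_rot: [0.999, 0.042, -0.0, 0.0]
force: [-2.4, -0.3, 5.7]
grip_width: 0.0171
time_s: 11.65
eef_pos: [0.4979, 0.031, 0.0949]
tcp_rot: [0.999, 0.042, -0.0, 0.0]
force: [-4.1, 0.2, 6.0]
grip_width: 0.017
```

```bash
python3 -m handwheel '[[0.013,-0.16,0,0,0,0],[0.013,-0.16,0,0,0,0],[0.013,-0.16,0,0,0,0],[0.013,-0.16,0,0,0,0],[0.013,-0.16,0,0,0,0]]';python3 -m handwheel '[[0.01,-0.12,0,0,0,0],[0.01,-0.12,0,0,0,0],[0.007,-0.08,0,0,0,0],[0.004,-0.04,0,0,0,0],[0,0,0,0,0,0]]';python3 -m handwheel '[[0.002,-0.02,0,0,0,0],[0.002,-0.02,0,0,0,0],[0.002,-0.02,0,0,0,0],[0,0,0,0,0,0],[0,0,0,0,0,0]]'
```

```text
time_s: 12.28
eef_pos: [0.5012, -0.0086, 0.0949]
tcp_rot: [0.999, 0.042, -0.0, -0.001]
force: [-3.8, 2.2, 6.0]
grip_width: 0.0172
time_s: 12.9
eef_pos: [0.5027, -0.0269, 0.0949]
tcp_rot: [0.999, 0.042, -0.0, -0.0]
force: [-4.3, 1.3, 5.6]
grip_width: 0.0174
time_s: 13.52
eef_pos: [0.5027, -0.0272, 0.0949]
tcp_rot: [0.999, 0.041, -0.001, -0.003]
force: [-4.6, 13.3, 9.2]
grip_width: 0.0168
```

```bash
python3 -m handwheel '[[0.002,-0.03,0,0,0,0],[0.002,-0.03,0,0,0,0],[0,0,0,0,0,0],[0,0,0,0,0,0],[0,0,0,0,0,0]]';  python3 - <<'E'
from h import *
np.set_printoptions(precision=2,suppress=True)
s=bot.read_state(); print(s["eef_pos"]*1e3,yaw(s),s["force"])
cv2.imwrite("pics/w5.png",bot.snapshot("wrist"))
j=bot.snapshot("side");cv2.imwrite("pics/s5.png",cv2.resize(j[200:420,160:400],None,fx=2.7,fy=2.7,interpolation=cv2.INTER_CUBIC))
E
```

```text
time_s: 14.15
eef_pos: [0.5027, -0.0273, 0.0949]
tcp_rot: [0.999, 0.041, -0.001, -0.006]
force: [-2.8, 25.9, 11.7]
grip_width: 0.0172
[502.68 -27.35  94.93] (np.float64(4.691814184397075), array([-0.  ,  0.01, -1.  ])) [-2.82 25.94 11.71]
```

View pics/s5.png

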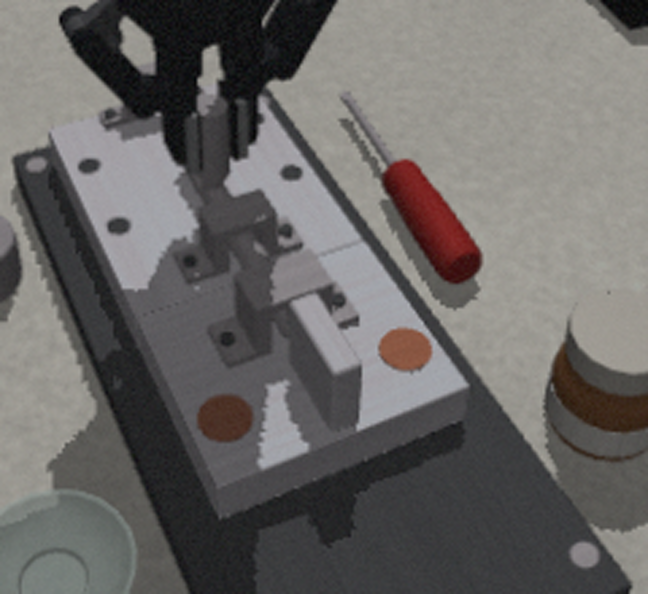

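```bash
python3 -m handwheel '[[0,0,0,0,0,0],[0,0,0,0,0,0],[0,0,0,0,0,0],[0,0,0,0,0,0],[0,0,0,0,0,0]]' 100; python3 -m handwheel '[[0,0,0.2,0,0,0],[0,0,0.5,0,0,0],[0,0,0.5,0,0,0],[0,0,0.3,0,0,0],[0,0,0,0,0,0]]';python3 -m handwheel '[[0,-0.4,0,0,0,0],[0,-0.8,0,0,0,0],[0.1,-0.8,0,0,0,0],[0.1,-0.6,0,0,0,0],[0,-0.2,0,0,0,0]]'; python3 -m handwheel '[[0,0,-0.3,0,0,0],[0,0,-0.3,0,0,0],[0,0,-0.2,0,0,0],[0,0,0,0,0,0],[0,0,0,0,0,0]]'
python3 - <<'E'
from h import *
np.set_printoptions(precision=4,suppress=True)
s=bot.read_state(); print(s["eef_pos"]*1e3,yaw(s),s["force"])
c=bot.camera_info("wrist"); i=bot.snapshot("wrist"); cv2.imwrite("pics/w6raw.png",i)
print(proj(c,[(.5097+.0025,-.0771,.044),(.506-.0042+.001,-.0281,.114)]))
cv2.imwrite("pics/w6.png",cv2.resize(i[:270,150:420],None,fx=2.2,fy=2.2,interpolation=cv2.INTER_CUBIC))
E
```

```text
time_s: 14.88
eef_pos: [0.5033, -0.0331, 0.0942]
tcp_rot: [0.999, 0.041, -0.0, 0.0]
force: [-1.0, 0.4, 0.4]
grip_width: 0.0852
time_s: 15.5
eef_pos: [0.504, -0.0331, 0.1707]
tcp_rot: [0.999, 0.042, 0.001, 0.0]
force: [0.7, 0.6, -0.4]
grip_width: 0.0848
time_s: 16.12
eef_pos: [0.5128, -0.1739, 0.1681]
tcp_rot: [0.999, 0.041, -0.001, -0.001]
force: [0.0, 0.9, -0.9]
grip_width: 0.0855
time_s: 16.75
eef_pos: [0.5135, -0.1727, 0.1296]
tcp_rot: [0.999, 0.042, 0.0, 0.0]
force: [-0.9, 0.1, 0.5]
grip_width: 0.0854
[ 513.5487 -172.7204  129.5739] (np.float64(4.7928328214809275), array([ 0.0005, -0.0003, -1.    ])) [-0.8934  0.056   0.4919]
[[289.3946  78.6471]
 [282.3335 -84.1369]]
```

View pics/w6.png

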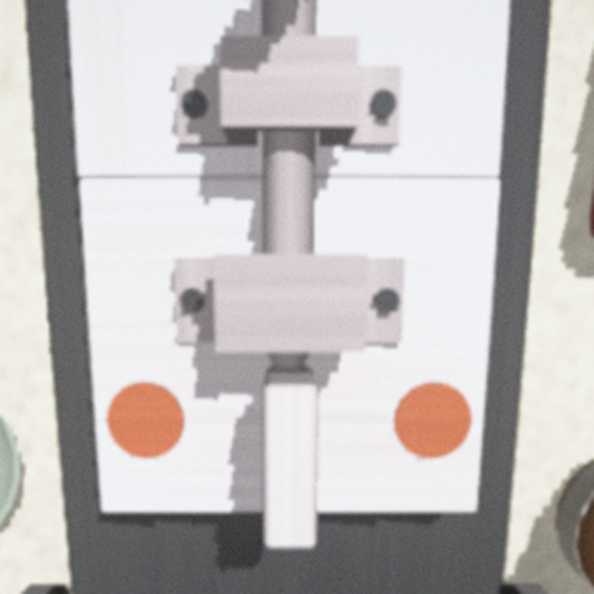

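The seam at crop row 177 is closed and even, and the bolt passes through the keeper. The stop came at about 58.4 mm of measured travel, so I'll check the knob's final position from above, along with the sides.

```bash
python3 -m handwheel '[[0,0,0.5,0,0,0],[0,0,0.6,0,0,0],[-0.1,0.6,0.1,0,0,0],[-0.1,0.8,0,0,0,0],[0,0.8,0,0,0,0]]';python3 -m handwheel '[[0,0.7,0,0,0,0],[0,0,0,0,0,0],[0,0,0,0,0,0],[0,0,0,0,0,0],[0,0,0,0,0,0]]'
python3 - <<'E'
from h import *
np.set_printoptions(precision=4,suppress=True)
s=bot.read_state(); print(s["eef_pos"]*1e3,yaw(s))
c=bot.camera_info("wrist"); i=bot.snapshot("wrist"); cv2.imwrite("pics/w7raw.png",i)
th=np.radians(4.8);R=np.array([[np.cos(th),-np.sin(th)],[np.sin(th),np.cos(th)]]);t=np.array([.506,-.0771])+R@[.001,-.001]
for y in(.050,.052):
    print(y,proj(c,[*[(*(t+R@[dx,y+dy]),.114) for dx,dy in((0,0),(0,-.009),(0,.009))],(*(t+R@[0,0]),.044),(*(t+R@[0,.028]),.072),(*(t+R@[0,.136]),.072)]).round(1).tolist())
cv2.imwrite("pics/w7.png",cv2.resize(i[130:330,170:390],None,fx=3,fy=3,interpolation=cv2.INTER_CUBIC))
E
```

```text
time_s: 17.42
eef_pos: [0.5034, -0.062, 0.1902]
tcp_rot: [0.999, 0.041, 0.001, 0.0]
force: [0.4, 0.5, 1.0]
grip_width: 0.0853
time_s: 18.05
eef_pos: [0.5034, -0.0287, 0.1893]
tcp_rot: [0.999, 0.041, 0.0, 0.0]
force: [-0.3, -0.2, -0.1]
grip_width: 0.0849
[503.3564 -28.683  189.3309] (np.float64(4.691902859789991), array([ 0.0001, -0.0001, -1.    ]))
0.05 [[278.0, 230.3], [278.0, 243.1], [278.0, 217.2], [278.3, 258.2], [278.2, 239.8], [277.9, 97.9]]
0.052 [[278.0, 227.4], [278.0, 240.2], [278.0, 214.2], [278.3, 258.2], [278.2, 239.8], [277.9, 97.9]]
```

View pics/w7.png

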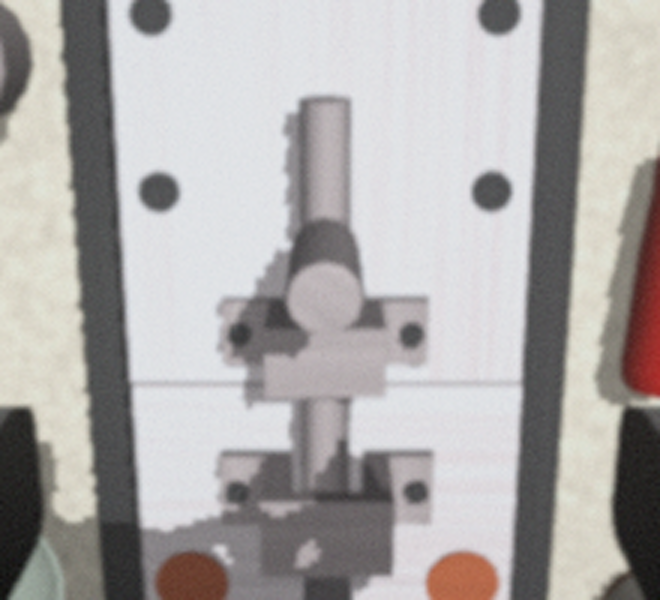

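Knob top centre is at raw (278,229), and home predicts 229.4 when referenced to the seam. So the bolt is home, the seam is closed and the sides are in line. The gripper is clear, so I'm handing in.

```bash
python3 -c "
from workcell import bot
print(bot.close_job(), bot.read_state()['time_s'])"
```

```text
the job is handed in; nothing more can be done
the job is handed in; nothing more can be done
```

The carrier is butted flush against the block and the bolt is home through its keeper. I handed the job in at about 18 s with the gripper open and clear.

I gripped the rib, turned the carrier about 10° into line and slid it in until the push force reached about 12 N. After releasing it, I gripped the knob and slid the bolt until it stopped hard at 26 N.

**Last checks:**
- **Joint:** the seam was still thin and even after the bolt went in.
- **Side edges:** in line within about 0.3 mm, measured before the bolt was moved. Afterwards I judged them by eye only.
- **Bolt:** in the last picture the knob sits within about 0.3 mm of its home position.
- **Bystanders:** the arm stayed clear of all four. What the later pictures showed of them looked undisturbed, but I did not re-measure them.

**One disagreement:** the tool moved only about 58.4 mm before the bolt stopped, against the nominal 60 mm. The hard stop and the knob's final position both point to fully home. I put the difference down to the bolt's starting position or measurement error, but I did not confirm which.

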